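# End the candling: unprop the kiln vent, shut it and turn the heat up four clicks

## Task

The test kiln has finished candling. Take the kiln post that props the roof vent open and stand it upright, gently and without dropping it, on the empty cork pad in the blue tray; then slide the vent cover fully shut against its stop; then turn the heat selector on the sloping control box exactly four clicks clockwise from where it now points, and let go. Leave the cup on the kiln, the other posts, the clay disc and everything else standing where they are.

Things in the scene. Friction and masses are not known exactly. Their poses are not given: they have to be found in the camera images.
- prop: the prop: cream square ceramic kiln post, 24 x 24 x 70 mm, 90 g, standing upright on the kiln roof in the gap between the vent cover and its end stop. Origin at the centre of its underside, z up, x and y square to its side faces
- pad: cork pad in the blue tray, 42 x 42 x 3 mm, fixed. Origin at the centre of its underside, so the post's underside ends 3 mm above it. It lies on the tray's centre line, either in the middle or 75 mm from the middle towards one end; the kiln posts of the tray stand in the other two places
- tray: blue open tray, 250 mm (its x) x 90 mm (its y) x 25 mm high, walls and floor 5 mm, fixed. Origin at the centre of its underside
- kiln: bench-top test kiln, 240 x 240 mm, flat roof 170 mm high, fixed; metal jacket, cream roof. Origin at the centre of its underside, on the work surface. The vent cover slides along the kiln's y. The end stop is a steel strip 90 mm long, 12 mm high, across the roof from y = -75 to y = -67 mm of the kiln
- vent (a joint): opening of the vent cover in m: 0 shut (its edge against the end stop), 0.060 fully open; it shuts towards the kiln's -y. Drags with about 2.5 N and stays where it is left
- vent_knob (a point): centre of the top face of the white upright knob on the vent cover: 22 mm diameter, 38 mm tall, standing on the middle of the dark steel cover plate (70 x 70 mm, its top 8 mm above the roof); the point is 46.5 mm above the roof. Its axes are those of the kiln
- console: grey control box on a bracket, 200 mm wide, fixed; its panel, 170 mm long, slopes 35 degrees and looks up and towards the robot's side (its own -x). Origin at the centre of the base's underside. The panel's centre, where the selector stands, is 17 mm towards -x of the origin and 110 mm up
- selector (a joint): angle of the heat selector in rad: grows clockwise as seen facing the panel. Nine sprung detents 30 degrees (0.524 rad) apart, from 0 (red dot) to 4.19, with end stops there; let go between two, it snaps to the nearer. It starts on the first, second or third. About 0.04 N m carries it over a click; turning past a detent and back does no harm
- selector_grip (a point): point on the selector's axis, 30 mm above the panel: where to grip its black bar handle. The bar is 48 mm long, 14 mm thick and reaches 44.5 mm above the panel; a flange of 48 mm diameter, 5.5 mm high, lies under it. Axes: z out of the panel along the axis, x along the bar to the end with the white mark, y across the bar
- selector_pointer (a point): point on the selector's bar, 22 mm from the axis towards its white-marked end, 30 mm above the panel. Axes as selector_grip
- cup: bystander: small terracotta-coloured bisque cup, 44 mm diameter, 50 mm high, standing on the kiln roof near the prop. Origin at the centre of its underside
- post_a: bystander: square kiln post 28 x 28 x 60 mm standing in the tray. Origin at the centre of its underside
- post_b: bystander: round kiln post, 28 mm diameter, 65 mm high, standing in the tray. Origin at the centre of its underside
- tumbler: bystander: steel tumbler, 68 mm diameter, 75 mm high, beyond the kiln, tray and box. Origin at the centre of its underside
- glaze: bystander: glaze jar with red cap, 56 mm diameter, 110 mm high, beyond the kiln, tray and box. Origin at the centre of its underside
- ruler: bystander: wooden ruler 30 x 200 x 6 mm lying on the plywood bat. Origin at the centre of its underside
- claydisc: bystander: grey clay disc, 52 mm diameter, 14 mm high, lying on the kiln roof at the corner by the vent cover's open end. Origin at the centre of its underside
- bat: bystander: plywood throwing bat 100 x 160 x 16 mm, beyond the work. Origin at the centre of its underside
There are look-alikes about, which are no part of the job. What is shaped like the prop but purple or yellow is not meant.

How it is judged:
On the way, in this order (a step that is already met when the one before it is completed fails the run):
1. the prop stands upright on the cork pad, let go (horizontal distance between prop and pad below 0.018 m and angle between prop's own z axis and vertical below 0.12 rad and z of prop in the frame of pad between -0.003 and 0.009 m and contact force between the fingers and prop below 0.1 N and linear speed of prop below 0.03 m/s), for 0.2 s.
2. the vent cover is shut against its stop (value of joint vent below 0.004 m), for 0.2 s.
3. the selector stands four clicks clockwise of where it started ((value of joint selector between 1.974 and 2.214 rad or value of joint selector between 2.498 and 2.738 rad or value of joint selector between 3.022 and 3.262 rad) and distance of selector_pointer from where it was at the start of the episode between 0.0361 and 0.0399 m), for 0.2 s.
At the end, for the whole second after the job is handed in: The prop stands upright (within 7 degrees) on the cork pad, its centre within 18 mm of the pad's, released and at rest; the vent cover is within 4 mm of shut; the selector rests in the detent four clicks clockwise of its start (within 7 degrees of it) (all of step 1 and all of step 3 and value of joint vent below 0.004 m and velocity of joint selector between -0.1 and 0.1 rad/s); the robot touches nothing.
It fails at once if a bystander is moved by more than 25 mm or tipped (distance of any of cup, post_a, post_b, tumbler, glaze, ruler, claydisc, bat from where it was at the start of the episode above 0.025 m or angle between any of cup, post_a, post_b's own z axis and vertical above 0.5 rad).
It fails at once if the prop is dropped (falls faster than 0.5 m/s out of the fingers) (linear speed of prop above 0.5 m/s and contact force between the fingers and prop below 0.05 N).
It also fails if it takes over 72 s, if anything falls off the work surface, if the arm or the gripper's body presses on something with over 40 N, if the wrist force passes 120 N, or if a joint passes its speed limit or range.

## Robot

A 6-joint arm with a two-finger parallel gripper is mounted at the origin on the work surface. World frame = base frame: x ahead of the robot, y to its left, z up, the work surface at z = 0. Lengths are in m, angles in rad, forces in N, time in s.
With the tool pointing down it reaches from about 0.35 to 0.85 m from the base axis. Payload 8.1 kg.
Tool frame: the origin (TCP) lies at the very end of the fingers, on their centre line; the grasp point (between the pads) lies 19 mm behind it; x points along the fingers, y is the direction in which the jaws open and shut, and the axes are right-handed (so a half turn about x gives the same grasp; the last joint's range is limited). The gripper opens to 93 mm and grips with 3 to 60 N. Pads are 15 mm wide; open, the fingers measure 128 mm over their backs; the gripper's body (75 mm by 188 mm) begins 65 mm behind the grasp point.
Start: joints at [-1.31, 0.13, 1.488, -0, 1.523, -0.085], TCP at [0.203, -0.564, 0.219] pointing down, gripper open.
Joint ranges: [-2.96, 2.96], [-0.89, 2.26], [0.02, 2.5], [-1.34, 4.48], [0, 2.73], [-2.66, 2.66]. Speed limits (rad/s): [2.39, 2.39, 2.79, 3.14, 3.14, 3.14].

## Interface

Orientations are given as a rotation vector (axis times angle).
In Python, from plant import * gives the robot as it stands. The module is installed in compiled form; this text tells all that it offers.
- The arm moves only by the tool apply_moves, never from a script. Its argument "series" is a list of rows, each an object with "jaw": the gripper's target within -1 to 1 (shut at 1, half-way at 0, fully open at -1); "linear": the shift along the tool's x, y, z normalised to -1 to 1, where 1 is 0.6 m, a list of three; "roll": the turn about the tool's x normalised to -1 to 1, where 1 is 30 degrees. A call has 1 to 20 rows; each row is the pose to reach, as a shift and turn from the pose measured when the call began, along the tool's axes at that moment; what a row does not reach only later rows make up. A row lasts 1/8 s, in which the tool goes at most 62.5 mm and 10.7 degrees, less where a joint would pass 70% of its speed; a pose out of reach is approached as far as the arm can. A call with a number of a shift or a turn outside -1 to 1 is refused whole. A call with a gripper value outside its range is refused whole. The fingers move at their own pace and stop on an object; "force" is the grip in N (left out, the last holds). Time passes only in rows, so rows that repeat a pose let the fingers close. It gives the time, the measured TCP pose, the force and the opening at its end, in the units of the state.
- read_state(): the state, without advancing time (a new reading comes with each control period).
- read_camera(name): name is "scene" or "side" or "wrist"; returns a dict with "pixels" (480x640x3 uint8, blue, green, red), "intrinsics" (3x3 intrinsics, pixels), "rvec" (rotation vector, rad) and "tvec" (3), from world to camera coordinates, as OpenCV has them; the wrist camera has in their place "tool_from_camera" (4x4, takes a point from camera to tool coordinates, whose origin is the TCP and whose axes are the tool frame's). Camera axes: x right, y down, z forward; pixel columns grow to the right and rows downward; lengths in m; the calibration is good to about 2 mm. The wrist camera is an equidistant fisheye: a pixel r from the principal point sees the ray r / f radians off the axis. A picture is of the moment at which its call begins: read the wrist's pose just before it. There is no depth.
- close_job(): hands the job in, once; it reports no verdict.
The state is a dict: "t": time; "q": joint angles; "dq": joint speeds; "joint_torque": joint torques, N m; "tool_pos": TCP position; "orientation": TCP orientation; "force": force on the tool from outside, world axes, zero at the start; "wrist_torque": the same for the moment, N m; "opening": finger opening in m.
Only numpy, scipy, OpenCV 4.12 (cv2) and the standard library are available. Lean on these libraries where they do the work, as an engineer would, in place of code of your own. Each camera call takes 0.05 s, during which the arm holds its last target. There are 200 camera calls.

## Working session

There is one attempt and no reset: what is moved stays moved. The work goes in short steps, Python scripts to look and compute and a tool call to move; the robot and the scene stay as the last step left them, time stands still between calls to the robot, and variables do not carry over. Pictures are saved under pics/ and viewed, about 8 in all and at most 12, crops included, and the job is handed in when it is done.

Besides the shell and the picture viewer there is one more tool, called as name(argument=value, ...), one argument or row to a line, values as JSON. apply_moves: Moves the arm, as the interface text tells. Its arguments: {"type":"object","properties":{"series":{"type":"array"},"force":{"type":"number"}},"required":["series"]}

```bash
mkdir -p pics; cat > h.py <<'E'
from plant import *
import numpy as np, cv2
from scipy.spatial.transform import Rotation as R
def cam(n):
    c=read_camera(n); K=np.array(c["intrinsics"]); 
    Rm=R.from_rotvec(np.array(c["rvec"]).ravel()).as_matrix(); t=np.array(c["tvec"]).ravel()
    return c["pixels"],K,Rm,t
def ray(K,Rm,t,px):
    d=Rm.T@np.linalg.solve(K,[px[0],px[1],1.]); return -Rm.T@t,d/np.linalg.norm(d)
def onz(K,Rm,t,px,z):
    o,d=ray(K,Rm,t,px); return o+d*(z-o[2])/d[2]
def proj(K,Rm,t,P):
    p=(K@(Rm@np.array(P,float).reshape(-1,3).T+t[:,None])); return (p[:2]/p[2]).T
def tri(rs):
    A=sum(np.eye(3)-np.outer(d,d) for o,d in rs); b=sum((np.eye(3)-np.outer(d,d))@o for o,d in rs); return np.linalg.solve(A,b)
def wrist():
    s=read_state(); c=read_camera("wrist"); Tc=np.array(c["tool_from_camera"]); K=np.array(c["intrinsics"])
    T=np.eye(4); T[:3,:3]=R.from_rotvec(s["orientation"]).as_matrix(); T[:3,3]=s["tool_pos"]
    return c["pixels"],K,T@Tc
def wray(K,W,px):
    v=np.array([(px[0]-K[0,2])/K[0,0],(px[1]-K[1,2])/K[1,1]]); r=np.linalg.norm(v)
    d=np.array([*(v/r*np.sin(r)),np.cos(r)]) if r>1e-9 else np.array([0,0,1.]); return W[:3,3],W[:3,:3]@d
def wonz(K,W,px,z):
    o,d=wray(K,W,px); return o+d*(z-o[2])/d[2]
def wproj(K,W,P):
    p=(np.array(P,float).reshape(-1,3)-W[:3,3])@W[:3,:3]; th=np.arctan2(np.hypot(p[:,0],p[:,1]),p[:,2]); ph=np.arctan2(p[:,1],p[:,0])
    return np.c_[K[0,2]+K[0,0]*th*np.cos(ph),K[1,2]+K[1,1]*th*np.sin(ph)]
E
python3 - <<'E'
from h import *
s=read_state(); print(s)
for n in("scene","side"):
    im,K,Rm,t=cam(n); cv2.imwrite(f"pics/{n}0.png",im); print(n,K.tolist(),-Rm.T@t,Rm[2])
im,K,W=wrist(); cv2.imwrite("pics/w0.png",im); print(K,W)
E
```

```text
{'t': 0.0, 'q': array([-1.31044112e+00,  1.31166997e-01,  1.48929056e+00,  1.37855744e-06,
        1.52299845e+00, -8.54110155e-02]), 'dq': array([ 0.00241361, -0.00018882, -0.00075696,  0.00031353,  0.00043371,
       -0.00014181]), 'joint_torque': array([-7.46922906e-04, -5.59842253e+01, -4.91764820e+01,  7.67413247e-02,
        3.55219084e-02, -1.51107311e-04]), 'tool_pos': array([ 0.20321661, -0.56392378,  0.21757778]), 'orientation': array([ 2.03414313,  0.35716082, -2.03447646]), 'force': array([ 0.4831276 , -0.24196961,  0.19544582]), 'wrist_torque': array([ 0.04810559, -0.04431546,  0.02774551]), 'opening': 0.09290848753006364}
scene [[537.9325216648483, 0.0, 321.83091519728276], [0.0, 537.9325216648483, 231.88259851011694], [0.0, 0.0, 1.0]] [ 1.40834748 -0.22633099  1.30489127] [-0.58294767  0.10858447 -0.80522135]
side [[616.9128023851634, 0.0, 310.6244416935183], [0.0, 616.9128023851634, 239.62746337642218], [0.0, 0.0, 1.0]] [ 0.27729734 -1.08919436  0.93905299] [ 0.22847104  0.76392672 -0.60350389]
[[371.64829954   0.         318.06329888]
 [  0.         371.64829954 241.53798769]
 [  0.           0.           1.        ]] [[ 0.33740072 -0.90936903 -0.24332844  0.26946337]
 [-0.94136031 -0.32627317 -0.08594526 -0.54003116]
 [-0.00123558  0.25805773 -0.96612871  0.38361555]
 [ 0.          0.          0.          1.        ]]
```

View pics/scene0.png

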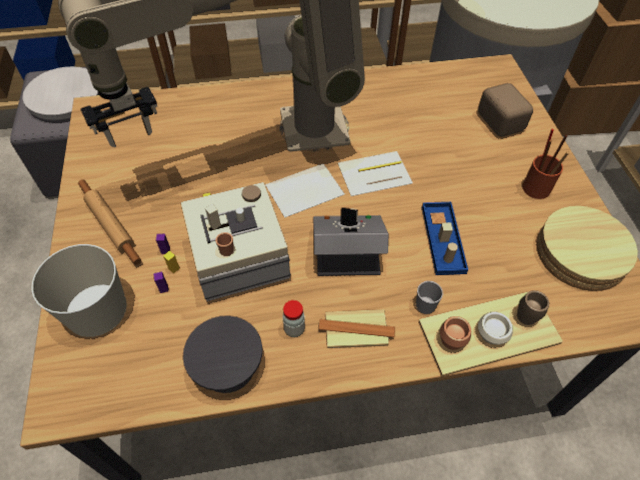

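View pics/side0.png

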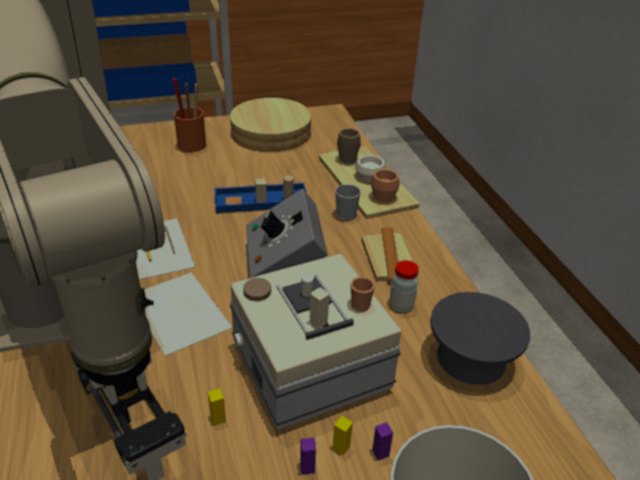

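The scene view shows the kiln at (235,240), prop at (212,215), knob at (237,213), console at (350,240), tray at (445,238) and its empty pad at (438,217). Possible confusions with the prop: the purple blocks at (163,243) and (161,282), yellow at (171,262), the tray posts at (446,232) and (451,253), and the white knob at (237,213). The cream square post at (212,215), between cover and stop, is the one I want. I'll check that in close crops.

```bash
python3 - <<'E'
from h import *
a=cv2.imread("pics/scene0.png"); b=cv2.imread("pics/side0.png")
def crop(i,x,y,w,h): return cv2.resize(i[y:y+h,x:x+w],(400,300),interpolation=cv2.INTER_CUBIC)
m=np.vstack([np.hstack([crop(a,180,180,120,90),crop(a,390,190,120,90)]),np.hstack([crop(b,225,245,180,135),crop(a,300,190,100,75)])])
cv2.imwrite("pics/crops.png",m)
E
```

```text
(no output)
```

View pics/crops.png

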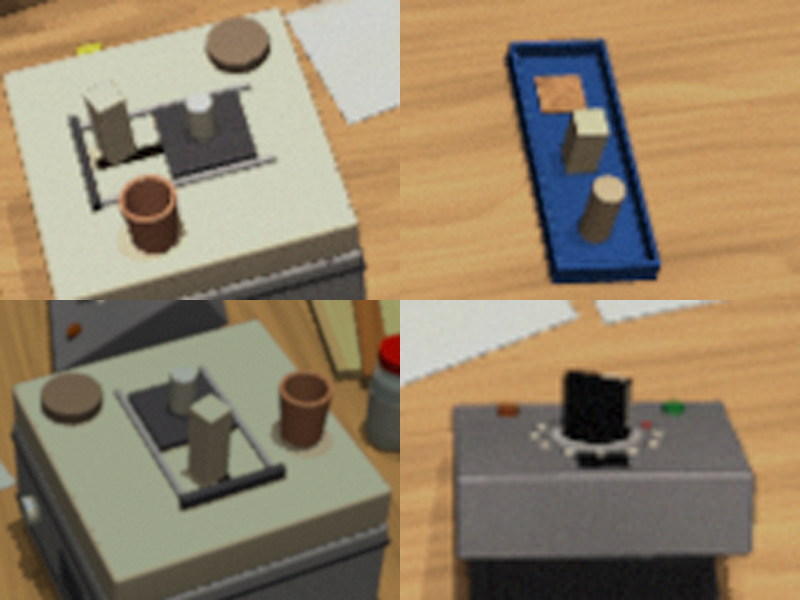

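```bash
python3 - <<'E'
from h import *
np.set_printoptions(precision=4,suppress=True)
S=cam("scene")[1:]; D=cam("side")[1:]
kc=[onz(*S,p,.17) for p in[(182.4,201.6),(263.4,183),(287,247.5),(198,269)]]
for p in kc: print("kiln",p)
print("edges",[np.linalg.norm(kc[i]-kc[i-1]) for i in range(4)],"ctr",np.mean(kc,0)); 
print("yaws",[np.degrees(np.arctan2(*(kc[i]-kc[i-1])[1::-1])) for i in range(4)])
tc=[onz(*S,p,.025) for p in[(422.4,202.6),(450.9,202.6),(467.1,270.4),(435,272.5)]]
print("tray",[np.linalg.norm(tc[i]-tc[i-1]) for i in range(4)],np.mean(tc,0),[np.degrees(np.arctan2(*(tc[i]-tc[i-1])[1::-1])) for i in range(4)])
for n,a,b,z in[("prop",(211.2,207.6),(319.5,294.5),.24),("knob",(240,210.3),(307.8,278.3),.2165),("pad",(438,217.9),None,.008),("cup",(224.7,239.7),(361,284),.22)]:
    print(n,onz(*S,a,z), (onz(*D,b,z),tri([ray(*S,a),ray(*D,b)])) if b else "")
# prop top edges yaw
q=[onz(*S,(180+x/3.333,180+y/3.333),.24) for x,y in[(84,88),(107,78),(125,97),(100,106)]]
print([(np.linalg.norm(q[i]-q[i-1]),np.degrees(np.arctan2(*(q[i]-q[i-1])[1::-1]))) for i in range(4)])
print("panel ctr",onz(*S,(349,222),.11))
s=read_state();print(R.from_rotvec(s["orientation"]).as_matrix())
E
```

```text
kiln [ 0.4239 -0.4307  0.17  ]
kiln [ 0.3923 -0.206   0.17  ]
kiln [ 0.6212 -0.1698  0.17  ]
kiln [ 0.6495 -0.3966  0.17  ]
edges [np.float64(0.22819003207536448), np.float64(0.22688429594888623), np.float64(0.2317095077765912), np.float64(0.22855177634701598)] ctr [ 0.5217 -0.3008  0.17  ]
yaws [np.float64(-171.41367387561934), np.float64(98.0020996438296), np.float64(8.983197862111703), np.float64(-82.87469214593891)]
tray [np.float64(0.2537883194601578), np.float64(0.08821297466169535), np.float64(0.24710364008949462), np.float64(0.09178450159772979)] [0.553  0.2981 0.025 ] [np.float64(171.84815000518338), np.float64(80.67523074232537), np.float64(-7.349798762312039), np.float64(-95.08961856309516)]
prop [ 0.5163 -0.3466  0.24  ] (array([ 0.5153, -0.3551,  0.24  ]), array([ 0.5155, -0.3484,  0.2362]))
knob [ 0.5177 -0.2765  0.2165] (array([ 0.515 , -0.2839,  0.2165]), array([ 0.5157, -0.2775,  0.2123]))
pad [0.475  0.3084 0.008 ] 
cup [ 0.6075 -0.3211  0.22  ] (array([ 0.6011, -0.3255,  0.22  ]), array([ 0.6035, -0.3212,  0.2153]))
[(np.float64(0.02253854997969979), np.float64(-150.34954330657152)), (np.float64(0.019110637596968145), np.float64(111.69451468448973)), (np.float64(0.02439915367891636), np.float64(30.83541221791325)), (np.float64(0.019945645369839223), np.float64(-73.39001183523915))]
panel ctr [0.5218 0.0157 0.11  ]
[[-0.0002  0.3389 -0.9408]
 [ 0.0009 -0.9408 -0.3389]
 [-1.     -0.0009 -0.0001]]
```

The crops confirm the choice: the cream post at scene crop (104,92) stands between the cover and the stop. The empty cork pad is at the tray's robot end, and the selector has a red dot beside it. Next I'll hover over the prop and check it from the wrist camera.

apply_moves(
  series=[
    {"jaw":-0.2,"linear":[-0.1,0,0],"roll":0},
    {"jaw":-0.2,"linear":[-0.2,-0.03,-0.1],"roll":0},
    {"jaw":-0.2,"linear":[-0.2,-0.055,-0.2],"roll":0},
    {"jaw":-0.2,"linear":[-0.2,-0.08,-0.3],"roll":0},
    {"jaw":-0.2,"linear":[-0.2,-0.107,-0.4],"roll":0},
    {"jaw":-0.2,"linear":[-0.2,-0.134,-0.5],"roll":0},
    {"jaw":-0.2,"linear":[-0.2,-0.163,-0.61],"roll":0},
    {"jaw":-0.2,"linear":[-0.2,-0.163,-0.61],"roll":0},
    {"jaw":-0.2,"linear":[-0.2,-0.163,-0.61],"roll":0},
  ],
)

```text
t: 1.38
tool_pos: [0.5153, -0.3473, 0.3378]
orientation: [2.032, 0.359, -2.033]
force: [-1.0, 0.5, -0.4]
opening: 0.0555
```

```bash
python3 - <<'E'
from h import *
s=read_state(); print(s["tool_pos"],s["opening"],s["t"])
im,K,W=wrist(); cv2.imwrite("pics/w1.png",im)
print(wproj(K,W,[[.5155,-.348,.24],s["tool_pos"]]))
cv2.imwrite("pics/w1v.png",cv2.resize(im[100:400,120:520],(800,600),interpolation=cv2.INTER_CUBIC))
E
```

```text
[ 0.51533427 -0.34732705  0.33779545] 0.055475970237018904 1.375
[[319.71785307 241.48157607]
 [318.94259582 293.65196778]]
```

View pics/w1v.png

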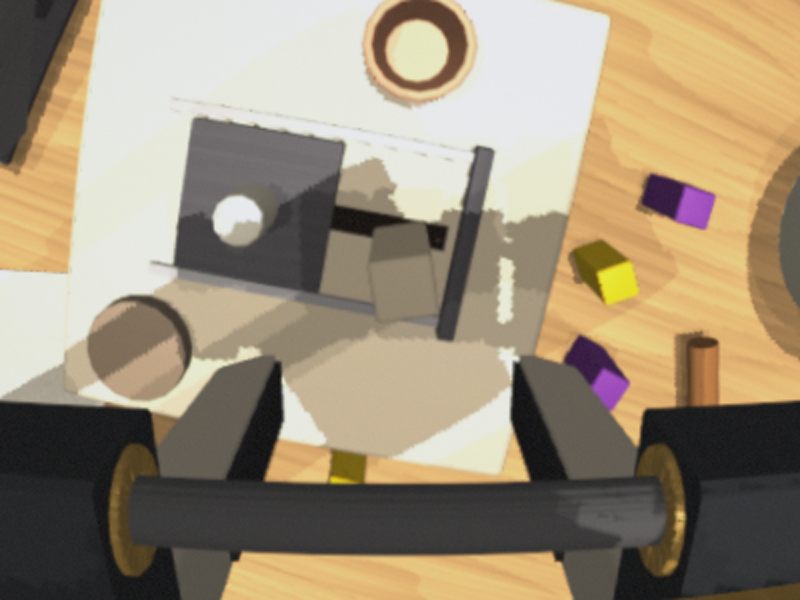

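```bash
python3 - <<'E'
from h import *
np.set_printoptions(precision=4,suppress=True)
s=read_state(); im,K,W=wrist()
f=lambda x,y,z: wonz(K,W,(120+x/2,100+y/2),z)
c=[f(x,y,.24) for x,y in[(369,263),(428,257),(438,313),(375,322)]]
print("prop",np.mean(c,0),[(np.linalg.norm(c[i]-c[i-1]),np.degrees(np.arctan2(*(c[i]-c[i-1])[1::-1]))) for i in range(4)])
print("knob",f(238,220,.2165)); print("cup",f(420,47,.22)); print("disc",f(138,352,.184))
st=[f(484,148,.182),f(446,338,.182)]; print("stop",st,np.linalg.norm(st[0]-st[1]),np.degrees(np.arctan2(*(st[0]-st[1])[1::-1])))
print("cover",[f(x,y,.178) for x,y in[(193,118),(344,143),(318,293),(175,263)]])
Rm=R.from_rotvec(s["orientation"]).as_matrix(); print(Rm, Rm.T@(np.mean(c,0)-s["tool_pos"]))
E
```

```text
prop [ 0.5126 -0.351   0.24  ] [(np.float64(0.02271267271841646), np.float64(24.86859576023306)), (np.float64(0.021632958511191333), np.float64(-64.25477429104056)), (np.float64(0.021725827278444052), np.float64(-149.71940032434694)), (np.float64(0.023721758968588177), np.float64(118.28750698751442))]
knob [ 0.5112 -0.2821  0.2165]
cup [ 0.5985 -0.3272  0.22  ]
disc [ 0.426  -0.2484  0.184 ]
stop [array([ 0.5693, -0.3686,  0.182 ]), array([ 0.4825, -0.3836,  0.182 ])] 0.08809288702620514 9.803464589395142
cover [array([ 0.5394, -0.2426,  0.178 ]), array([ 0.5503, -0.3107,  0.178 ]), array([ 0.4818, -0.3216,  0.178 ]), array([ 0.4727, -0.2537,  0.178 ])]
[[-0.0011  0.3397 -0.9405]
 [ 0.0007 -0.9405 -0.3397]
 [-1.     -0.0011  0.0008]] [0.0979 0.002  0.0024]
```

The wrist view shows the prop's top face centred at crop (402,289), i.e. (0.513,-0.350), turned about 27°. The knob at (238,220) and cup at (420,47) are clear. I'll narrow the jaws, roll 7° and descend.

apply_moves(
  series=[
    {"jaw":0.14,"linear":[0,0.003,0.004],"roll":-0.12},
    {"jaw":0.14,"linear":[0.03,0.003,0.004],"roll":-0.24},
    {"jaw":0.14,"linear":[0.09,0.003,0.004],"roll":-0.24},
    {"jaw":0.14,"linear":[0.14,0.003,0.004],"roll":-0.24},
    {"jaw":0.14,"linear":[0.18,0.003,0.004],"roll":-0.24},
    {"jaw":0.14,"linear":[0.21,0.003,0.004],"roll":-0.24},
    {"jaw":0.14,"linear":[0.225,0.003,0.004],"roll":-0.24},
    {"jaw":0.14,"linear":[0.225,0.003,0.004],"roll":-0.24},
    {"jaw":0.6,"linear":[0.225,0.003,0.004],"roll":-0.24},
    {"jaw":1,"linear":[0.225,0.003,0.004],"roll":-0.24},
    {"jaw":1,"linear":[0.225,0.003,0.004],"roll":-0.24},
    {"jaw":1,"linear":[0.225,0.003,0.004],"roll":-0.24},
  ],
  force=12,
)

```text
t: 2.98
tool_pos: [0.5124, -0.3518, 0.2042]
orientation: [1.959, 0.469, -1.959]
force: [-0.6, -0.1, 5.9]
opening: 0.0245
```

apply_moves(
  series=[
    {"jaw":1,"linear":[-0.02,0,0],"roll":0},
    {"jaw":1,"linear":[-0.07,0,0],"roll":0},
    {"jaw":1,"linear":[-0.14,0,0],"roll":0},
    {"jaw":1,"linear":[-0.2,0,0],"roll":0},
    {"jaw":1,"linear":[-0.22,0,0],"roll":0},
    {"jaw":1,"linear":[-0.22,-0.03,-0.013],"roll":0},
    {"jaw":1,"linear":[-0.22,-0.08,-0.036],"roll":0},
    {"jaw":1,"linear":[-0.22,-0.14,-0.062],"roll":0},
    {"jaw":1,"linear":[-0.22,-0.2,-0.089],"roll":0},
    {"jaw":1,"linear":[-0.22,-0.26,-0.116],"roll":0},
    {"jaw":1,"linear":[-0.22,-0.32,-0.142],"roll":0},
    {"jaw":1,"linear":[-0.22,-0.38,-0.169],"roll":0},
    {"jaw":1,"linear":[-0.22,-0.44,-0.196],"roll":0},
    {"jaw":1,"linear":[-0.22,-0.48,-0.213],"roll":0},
    {"jaw":1,"linear":[-0.22,-0.5,-0.222],"roll":0},
    {"jaw":1,"linear":[-0.22,-0.5,-0.222],"roll":0},
  ],
)

```text
t: 4.97
tool_pos: [0.4944, -0.0231, 0.3349]
orientation: [1.957, 0.471, -1.959]
force: [-0.1, 0.4, -1.4]
opening: 0.0241
```

```bash
python3 - <<'E'
from h import *
s=read_state(); print(s["tool_pos"],s["opening"],s["t"],s["force"])
im,K,W=wrist(); cv2.imwrite("pics/w2.png",im)
Rm=R.from_rotvec(s["orientation"]).as_matrix(); print(Rm.T@(np.array([.4765,.308,s["tool_pos"][2]])-s["tool_pos"])/.6, s["q"])
E
```

```text
[ 0.49435703 -0.02312804  0.33487341] 0.02413113064490083 4.975 [-0.09156208  0.38606514 -1.35163996]
[-1.82216318e-04 -5.04935617e-01 -2.24716179e-01] [-1.49950520e-01 -1.72288196e-01  1.57725585e+00 -5.82752250e-04
  1.73777633e+00  9.48152456e-01]
```

View pics/w2.png

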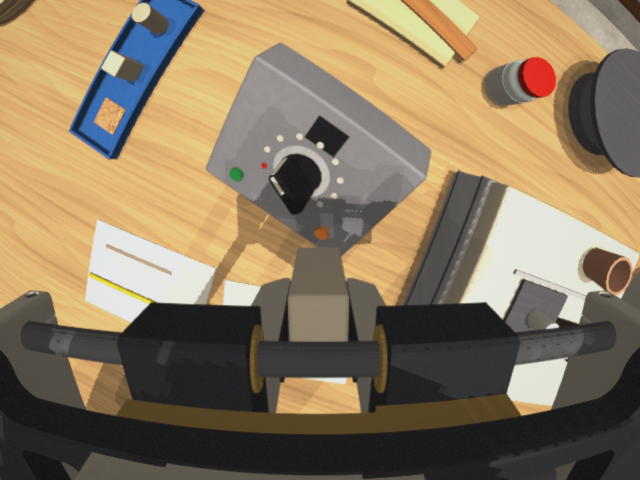

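The prop is held upright. Here the tray pad is at (110,115), the selector flange at (302,172), its white mark at (277,184), and the red dot at (264,166). On to the tray.

apply_moves(
  series=[
    {"jaw":1,"linear":[0,-0.03,-0.013],"roll":0},
    {"jaw":1,"linear":[0,-0.08,-0.036],"roll":0},
    {"jaw":1,"linear":[0,-0.15,-0.067],"roll":0},
    {"jaw":1,"linear":[0,-0.22,-0.098],"roll":0},
    {"jaw":1,"linear":[0,-0.29,-0.129],"roll":0},
    {"jaw":1,"linear":[0,-0.36,-0.16],"roll":0},
    {"jaw":1,"linear":[0,-0.42,-0.187],"roll":0},
    {"jaw":1,"linear":[0,-0.47,-0.209],"roll":0},
    {"jaw":1,"linear":[0,-0.505,-0.225],"roll":0},
    {"jaw":1,"linear":[0.08,-0.505,-0.225],"roll":0},
    {"jaw":1,"linear":[0.16,-0.505,-0.225],"roll":0},
    {"jaw":1,"linear":[0.2,-0.505,-0.225],"roll":0},
    {"jaw":1,"linear":[0.2,-0.505,-0.225],"roll":0},
  ],
)

```text
t: 6.65
tool_pos: [0.4761, 0.3055, 0.2118]
orientation: [1.952, 0.467, -1.965]
force: [0.1, 0.1, -0.6]
opening: 0.0237
```

```bash
python3 - <<'E'
from h import *
np.set_printoptions(precision=4,suppress=True)
s=read_state(); print(s["tool_pos"],s["opening"],s["t"],s["force"])
im,K,W=wrist(); cv2.imwrite("pics/w3.png",im)
p=wproj(K,W,[[.4765,.308,.008]])[0]; print("pred",p)
h=cv2.cvtColor(im,cv2.COLOR_BGR2HSV); 
m=cv2.inRange(h,(110,120,40),(130,255,255)) # blue
m2=cv2.inRange(h,(100,120,40),(130,255,255)); print(m.sum()/255,m2.sum()/255)
x,y=int(p[0]),int(p[1]); c=im[max(y-110,0):y+110,x-150:x+150]; print("crop origin",x-150,max(y-110,0)); cv2.imwrite("pics/w3c.png",cv2.resize(c,None,fx=2.5,fy=2.5))
Rm=R.from_rotvec(s["orientation"]).as_matrix(); print(Rm)
E
```

```text
[0.4761 0.3055 0.2118] 0.023731866432913515 6.65 [ 0.1151  0.138  -0.6084]
pred [316.3385 211.6648]
63.0 17209.0
crop origin 166 101
[[-0.0057  0.4532 -0.8914]
 [-0.0035 -0.8914 -0.4531]
 [-1.      0.0006  0.0067]]
```

View pics/w3c.png

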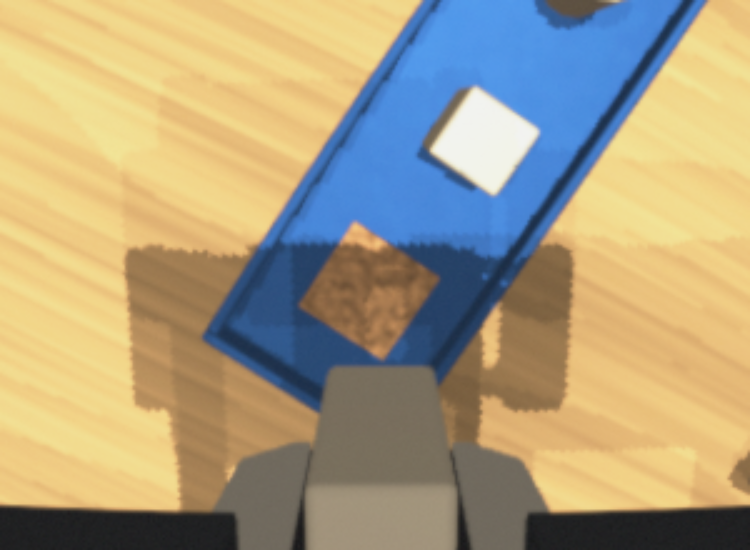

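```bash
python3 - <<'E'
from h import *
np.set_printoptions(precision=4,suppress=True)
s=read_state(); im,K,W=wrist()
f=lambda x,y,z: wonz(K,W,(166+x/2.5,101+y/2.5),z)
c=[f(x,y,.008) for x,y in[(357,222),(439,275),(384,360),(299,304)]]; m=np.mean(c,0); print(m,[np.linalg.norm(c[i]-c[i-1]) for i in range(4)])
b=[f(x,367,s["tool_pos"][2]-.0342) for x in(330,433)]; print("prop bottom edge",b, np.mean(b,0)-s["tool_pos"])
Rm=R.from_rotvec(s["orientation"]).as_matrix()
print(Rm.T@(np.array([m[0],m[1],.044])-s["tool_pos"])/.6)
E
```

```text
[0.4714 0.3085 0.008 ] [np.float64(0.041409219764274155), np.float64(0.03971463530477712), np.float64(0.042303619415382215), np.float64(0.042274221663062723)]
prop bottom edge [array([0.4836, 0.3226, 0.18  ]), array([0.494, 0.302, 0.18 ])] [ 0.0117  0.0062 -0.0342]
[ 0.2836 -0.0079  0.0058]
```

apply_moves(
  series=[
    {"jaw":1,"linear":[0.05,-0.0075,0.005],"roll":0},
    {"jaw":1,"linear":[0.12,-0.0075,0.005],"roll":0},
    {"jaw":1,"linear":[0.19,-0.0075,0.005],"roll":0},
    {"jaw":1,"linear":[0.24,-0.0075,0.005],"roll":0},
    {"jaw":1,"linear":[0.265,-0.0075,0.005],"roll":0},
    {"jaw":1,"linear":[0.273,-0.0075,0.005],"roll":0},
    {"jaw":1,"linear":[0.273,-0.0075,0.005],"roll":0},
    {"jaw":1,"linear":[0.273,-0.0075,0.005],"roll":0},
  ],
)

```text
t: 7.75
tool_pos: [0.4742, 0.3099, 0.0536]
orientation: [1.961, 0.47, -1.957]
force: [0.1, -0.0, -1.2]
opening: 0.0241
```

apply_moves(
  series=[
    {"jaw":1,"linear":[0.005,0.002,0.002],"roll":0},
    {"jaw":1,"linear":[0.01,0.002,0.002],"roll":0},
    {"jaw":1,"linear":[0.013,0.002,0.002],"roll":0},
    {"jaw":1,"linear":[0.013,0.002,0.002],"roll":0},
    {"jaw":1,"linear":[0.013,0.002,0.002],"roll":0},
  ],
)

```text
t: 8.38
tool_pos: [0.4736, 0.3083, 0.0458]
orientation: [1.961, 0.47, -1.957]
force: [0.4, -0.1, -0.8]
opening: 0.0241
```

apply_moves(
  series=[
    {"jaw":1,"linear":[0.003,0,0.001],"roll":0},
    {"jaw":1,"linear":[0.006,0,0.001],"roll":0},
    {"jaw":1,"linear":[0.006,0,0.001],"roll":0},
    {"jaw":1,"linear":[0.006,0,0.001],"roll":0},
  ],
)

```text
t: 8.88
tool_pos: [0.4731, 0.308, 0.0421]
orientation: [1.961, 0.47, -1.957]
force: [-0.5, -0.1, 0.9]
opening: 0.0237
```

apply_moves(
  series=[
    {"jaw":1,"linear":[0.002,0,0],"roll":0},
    {"jaw":1,"linear":[0.004,0,0],"roll":0},
    {"jaw":1,"linear":[0.004,0,0],"roll":0},
  ],
)

```text
t: 9.25
tool_pos: [0.4741, 0.3085, 0.0418]
orientation: [1.964, 0.471, -1.955]
force: [-4.6, -2.3, 13.0]
opening: 0.0239
```

Contact (13 N). Back off slightly, release, then rise.

apply_moves(
  series=[
    {"jaw":1,"linear":[-0.001,0,0],"roll":0},
    {"jaw":0.6,"linear":[-0.001,0,0],"roll":0},
    {"jaw":0.2,"linear":[-0.001,0,0],"roll":0},
    {"jaw":0.1,"linear":[-0.001,0,0],"roll":0},
    {"jaw":0.1,"linear":[-0.001,0,0],"roll":0},
    {"jaw":0.1,"linear":[-0.001,0,0],"roll":0},
    {"jaw":0.1,"linear":[-0.04,0,0],"roll":0},
    {"jaw":0.1,"linear":[-0.1,0,0],"roll":0},
    {"jaw":0.1,"linear":[-0.2,0,0],"roll":0},
    {"jaw":0.1,"linear":[-0.3,0,0],"roll":0},
    {"jaw":0.1,"linear":[-0.4,0,0],"roll":0},
    {"jaw":0.1,"linear":[-0.48,0,0],"roll":0},
    {"jaw":0.1,"linear":[-0.48,0,0],"roll":0},
  ],
)

```text
t: 10.88
tool_pos: [0.4748, 0.3091, 0.3357]
orientation: [1.974, 0.473, -1.947]
force: [-0.5, 0.9, -0.9]
opening: 0.0415
```

```bash
python3 - <<'E'
from h import *
np.set_printoptions(precision=4,suppress=True)
s=read_state(); print(s["tool_pos"],s["opening"],s["t"],s["force"],s["q"])
im,K,W=wrist(); cv2.imwrite("pics/w4.png",im)
top=wproj(K,W,[[.4735,.3085,.078]])[0]; print("pred top",top)
S,*_=cam("scene"); cv2.imwrite("pics/scene1.png",S)
x,y=int(top[0]),int(top[1]); a=cv2.resize(im[y-60:y+60,x-80:x+80],(400,300),interpolation=cv2.INTER_CUBIC)
# selector from w2 and scene now
w2=cv2.imread("pics/w2.png"); b=cv2.resize(w2[120:225,232:372],(400,300),interpolation=cv2.INTER_CUBIC)
c=cv2.resize(S[190:265,400:500],(400,300),interpolation=cv2.INTER_CUBIC); d=cv2.resize(S[180:270,180:300],(400,300),interpolation=cv2.INTER_CUBIC)
print(x-80,y-60)
cv2.imwrite("pics/m4.png",np.vstack([np.hstack([a,b]),np.hstack([c,d])]))
E
```

```text
[0.4748 0.3091 0.3357] 0.04147873335642134 10.875 [-0.5123  0.9416 -0.876 ] [ 0.4869  0.0077  1.4056 -0.0004  1.7145  1.5868]
pred top [318.3487 209.9455]
238 149
```

View pics/m4.png

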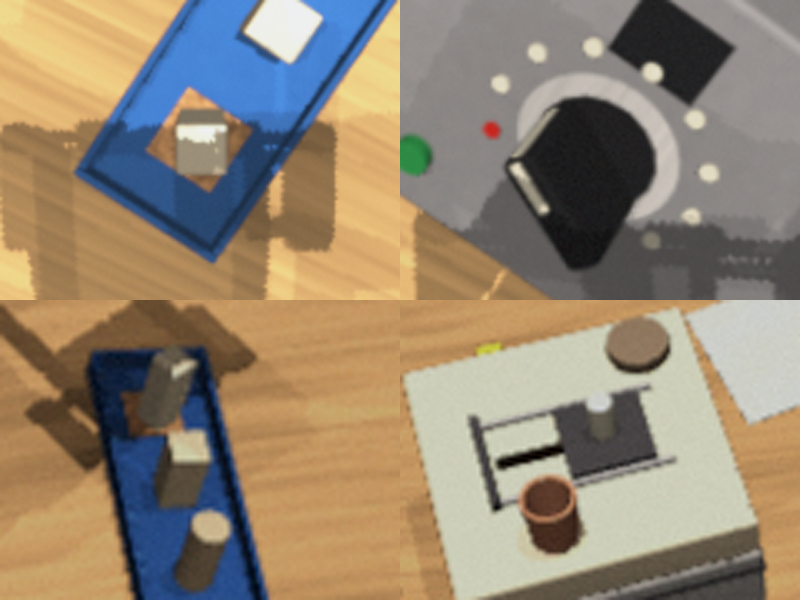

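The prop stands on the pad, visible in both views at crop (200,150) and (165,385), and the kiln gap is free. Next I'll hover over the knob.

apply_moves(
  series=[
    {"jaw":0.1,"linear":[0,0.04,0.017],"roll":0.1},
    {"jaw":0.1,"linear":[0,0.11,0.048],"roll":0.3},
    {"jaw":0.1,"linear":[0,0.19,0.082],"roll":0.5},
    {"jaw":0.1,"linear":[0,0.27,0.117],"roll":0.61},
    {"jaw":0.1,"linear":[0,0.35,0.152],"roll":0.61},
    {"jaw":0.1,"linear":[0,0.43,0.186],"roll":0.61},
    {"jaw":0.1,"linear":[0,0.51,0.221],"roll":0.61},
    {"jaw":0.1,"linear":[0,0.59,0.256],"roll":0.61},
    {"jaw":0.1,"linear":[0,0.67,0.29],"roll":0.61},
    {"jaw":0.1,"linear":[0,0.75,0.325],"roll":0.61},
    {"jaw":0.1,"linear":[0,0.82,0.355],"roll":0.61},
    {"jaw":0.1,"linear":[0,0.87,0.377],"roll":0.61},
    {"jaw":0.1,"linear":[0,0.905,0.392],"roll":0.61},
    {"jaw":0.1,"linear":[0,0.905,0.392],"roll":0.61},
    {"jaw":0.1,"linear":[0,0.905,0.392],"roll":0.61},
  ],
)

```text
t: 12.85
tool_pos: [0.5099, -0.2814, 0.3284]
orientation: [2.148, 0.166, -2.139]
force: [-0.1, -0.2, 0.2]
opening: 0.042
```

```bash
python3 - <<'E'
from h import *
np.set_printoptions(precision=4,suppress=True)
s=read_state(); print(s["tool_pos"],s["opening"],s["t"],s["force"])
im,K,W=wrist(); cv2.imwrite("pics/w5.png",im)
p=wproj(K,W,[.5115,-.2815,.2165])[0]; print("pred knob",p)
h=cv2.cvtColor(im,cv2.COLOR_BGR2GRAY); x,y=map(int,p); g=h[y-40:y+40,x-40:x+40]
# brightest blob near prediction, surrounded by dark plate
_,m=cv2.threshold(g,0,255,cv2.THRESH_OTSU); n,l,st,c=cv2.connectedComponentsWithStats(m)
for i in range(1,n): print(st[i],c[i]+[x-40,y-40], wonz(K,W,c[i]+[x-40,y-40],.2165))
Rm=R.from_rotvec(s["orientation"]).as_matrix(); print(Rm, Rm.T@(np.array([.5115,-.2815,.195])-s["tool_pos"])/.6)
# selector in w2
W2=np.eye(4);W2[:3,:3]=R.from_rotvec([1.957,.471,-1.959]).as_matrix();W2[:3,3]=[.49436,-.02313,.33487]
T=np.eye(4);T[:3,:3]=Rm;T[:3,3]=s["tool_pos"]; W2=W2@np.linalg.inv(T)@W
g2=lambda x,y:(232+x*.35,120+y*.35)
dots=[(491,130),(501,84),(537,52),(593,47),(652,72),(695,119),(709,172),(691,216),(651,241)]
a=np.radians(35); n=np.array([-np.sin(a),0,np.cos(a)]); e1=np.array([np.cos(a),0,np.sin(a)])
def onpl(px,h=0):
    o,d=wray(K,W2,px); return o,d
# panel plane through (cx,*,.11): unknown cx; initial .52
P=None
for cx in (.515,.52,.525):
    pts=[]
    for q in dots:
        o,d=wray(K,W2,g2(q[0]-400,q[1])); c0=np.array([cx,0,.11]); pts.append(o+d*((c0-o)@n)/(d@n))
    pts=np.array(pts); u=(pts-[cx,0,.11])@e1; v=pts[:,1]
    A=np.c_[2*u,2*v,np.ones(9)]; z=np.linalg.lstsq(A,u*u+v*v,rcond=None)[0]; r=np.sqrt(z[2]+z[0]**2+z[1]**2)
    C=np.array([cx,0,.11])+z[0]*e1+np.array([0,z[1],0]); th=np.degrees(np.arctan2(v-z[1],u-z[0])); print(cx,"centre",C,"r",r,"ang from upslope (+y left)",th)
    if cx==.52:
        for k in range(4):
            t=np.radians(th[0]-30*k)
            d=np.cos(t)*e1+np.sin(t)*np.array([0,1,0]); w=np.cross(n,d)
            top=[C+44.5e-3*n+sx*.024*d+sy*.007*w for sx,sy in((1,1),(1,-1),(-1,-1),(-1,1))]
            print(k,((wproj(K,W2,top)-[232,120])/.35+[400,0]).astype(int).tolist())
E
```

```text
[ 0.5099 -0.2814  0.3284] 0.041989295620705365 12.85 [-0.0531 -0.1863  0.1803]
pred knob [319.0367 235.3019]
[ 24   0  56  21 842] [332.1306 202.7363] [ 0.5381 -0.2875  0.2165]
[ 25  19  27  34 729] [317.1276 230.5761] [ 0.515  -0.2795  0.2165]
[   0   35   80   45 1017] [320.6903 267.3451] [ 0.486  -0.2867  0.2165]
[[ 0.0041  0.1514 -0.9885]
 [ 0.0031 -0.9885 -0.1514]
 [-1.     -0.0024 -0.0045]] [ 0.2223  0.001  -0.0017]
0.515 centre [0.5226 0.0114 0.1153] r 0.04262508486447598 ang from upslope (+y left) [ 109.4624   78.7269   50.1844   22.5721   -6.469   -37.7415  -69.3751
 -100.3854 -129.6461]
0.52 centre [0.5223 0.0115 0.1116] r 0.043038200171778285 ang from upslope (+y left) [ 109.4624   78.7269   50.1844   22.5721   -6.469   -37.7415  -69.3751
 -100.3854 -129.6461]
0 [[492, 227], [490, 196], [627, 225], [625, 257]]
1 [[489, 198], [507, 174], [626, 254], [605, 276]]
2 [[505, 176], [540, 166], [607, 275], [574, 282]]
3 [[536, 166], [578, 174], [576, 282], [539, 273]]
0.525 centre [0.522  0.0115 0.1079] r 0.043451315479080696 ang from upslope (+y left) [ 109.4624   78.7269   50.1844   22.5721   -6.469   -37.7415  -69.3751
 -100.3854 -129.6461]
```

apply_moves(
  series=[
    {"jaw":0.1,"linear":[0.05,0,-0.004],"roll":0},
    {"jaw":0.1,"linear":[0.11,0,-0.004],"roll":0},
    {"jaw":0.1,"linear":[0.16,0,-0.004],"roll":0},
    {"jaw":0.1,"linear":[0.2,0,-0.004],"roll":0},
    {"jaw":0.1,"linear":[0.22,0,-0.004],"roll":0},
    {"jaw":0.1,"linear":[0.22,0,-0.004],"roll":0},
    {"jaw":0.5,"linear":[0.22,0,-0.004],"roll":0},
    {"jaw":0.7,"linear":[0.22,0,-0.004],"roll":0},
    {"jaw":1,"linear":[0.22,0,-0.004],"roll":0},
    {"jaw":1,"linear":[0.22,0,-0.004],"roll":0},
  ],
  force=10,
)

```text
t: 14.15
tool_pos: [0.5135, -0.2808, 0.1979]
orientation: [2.149, 0.165, -2.136]
force: [-0.9, 2.3, 5.5]
opening: 0.0216
```

```bash
python3 - <<'E'
from h import *
from scipy.optimize import brentq
np.set_printoptions(precision=4,suppress=True)
s=read_state(); im,K,W=wrist()
T=np.eye(4);T[:3,:3]=R.from_rotvec(s["orientation"]).as_matrix();T[:3,3]=s["tool_pos"]
W2=np.eye(4);W2[:3,:3]=R.from_rotvec([1.957,.471,-1.959]).as_matrix();W2[:3,3]=[.49436,-.02313,.33487]
W2=W2@np.linalg.inv(T)@W
dots=[(491,130),(501,84),(537,52),(593,47),(652,72),(695,119),(709,172),(691,216),(651,241)]
a=np.radians(35)
def ax(psi):
    Z=R.from_euler('z',psi).as_matrix(); return Z@[np.cos(a),0,np.sin(a)],Z@[0,1,0],Z@[-np.sin(a),0,np.cos(a)]
def fit(psi):
    e1,e2,n=ax(psi); c0=np.array([.52,.012,.11])
    pts=[]
    for q in dots:
        o,d=wray(K,W2,(232+(q[0]-400)*.35,120+q[1]*.35)); pts.append(o+d*((c0-o)@n)/(d@n))
    p=np.array(pts)-c0; u=p@e1; v=p@e2
    z=np.linalg.lstsq(np.c_[2*u,2*v,np.ones(9)],u*u+v*v,rcond=None)[0]
    th=np.degrees(np.unwrap(np.arctan2(v-z[1],u-z[0]))); return th,c0+z[0]*e1+z[1]*e2,np.sqrt(z[2]+z[0]**2+z[1]**2),np.std(np.hypot(u-z[0],v-z[1]))
psi=brentq(lambda p:fit(p)[0].mean(),-.5,.3); th,C,r,sd=fit(psi); print("psi",np.degrees(psi),th,C,r,sd)
e1,e2,n=ax(psi)
for k in range(3):
    t=np.radians(120-30*k); d=np.cos(t)*e1+np.sin(t)*e2; w=np.cross(n,d)
    top=[C+h*n+sx*.024*d+sy*.007*w for h in(.0445,.006) for sx,sy in((1,1),(1,-1),(-1,-1),(-1,1))]
    print(k,((wproj(K,W2,top)-[232,120])/.35+[400,0]).astype(int).tolist())
w2=cv2.imread("pics/w2.png"); cv2.imwrite("pics/sel.png",cv2.resize(w2[130:220,240:360],(800,600),interpolation=cv2.INTER_CUBIC))
E
```

```text
psi -8.351317561118837 [ 120.0528   89.8356   59.7968   30.0593    0.0468  -30.096   -59.6824
  -89.8407 -120.1722] [0.5225 0.0117 0.1118] 0.042850128687111695 0.0001754396539062777
0 [[485, 222], [481, 190], [614, 218], [615, 251], [530, 162], [528, 131], [653, 155], [652, 187]]
1 [[481, 192], [496, 167], [615, 248], [597, 272], [527, 133], [543, 108], [653, 184], [635, 207]]
2 [[495, 168], [526, 157], [599, 270], [567, 278], [541, 109], [572, 98], [637, 206], [606, 214]]
```

View pics/sel.png

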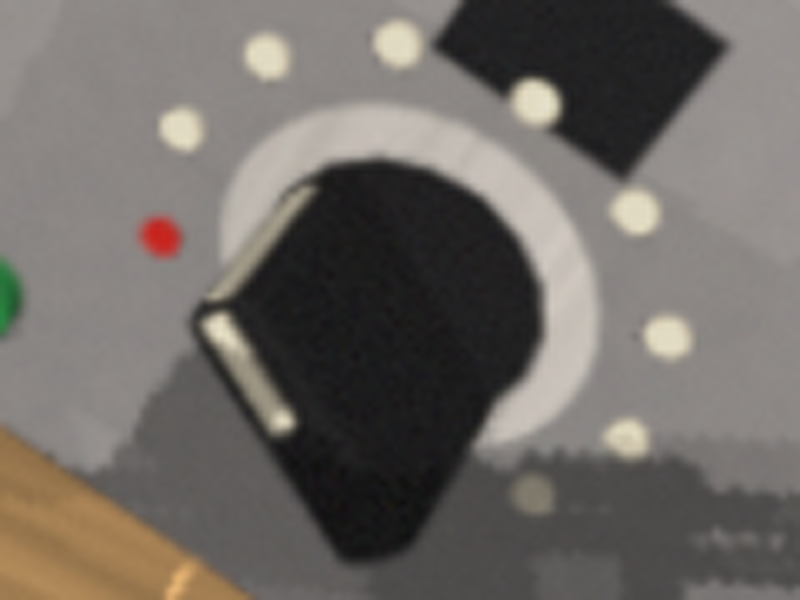

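The close crop settles the selector. The bar's marked end points at the third dot: corners at crop (195,310) and (345,560) match the third-detent projection, so the target is the seventh dot. The knob is gripped (21.6 mm), so now I slide the cover.

apply_moves(
  series=[
    {"jaw":1,"linear":[0,0.01,0],"roll":0},
    {"jaw":1,"linear":[0,0.025,0],"roll":0},
    {"jaw":1,"linear":[0,0.04,0],"roll":0},
    {"jaw":1,"linear":[0,0.055,0],"roll":0},
    {"jaw":1,"linear":[0,0.07,0],"roll":0},
    {"jaw":1,"linear":[0,0.08,0],"roll":0},
    {"jaw":1,"linear":[0,0.08,0],"roll":0},
  ],
)

```text
t: 15.08
tool_pos: [0.5212, -0.3294, 0.198]
orientation: [2.15, 0.163, -2.135]
force: [3.3, -1.6, 1.1]
opening: 0.0217
```

apply_moves(
  series=[
    {"jaw":1,"linear":[0,0.004,0],"roll":0},
    {"jaw":1,"linear":[0,0.008,0],"roll":0},
    {"jaw":1,"linear":[0,0.011,0],"roll":0},
    {"jaw":1,"linear":[0,0.011,0],"roll":0},
  ],
)

```text
t: 15.58
tool_pos: [0.5222, -0.336, 0.198]
orientation: [2.15, 0.163, -2.135]
force: [2.5, 2.9, 1.9]
opening: 0.0217
```

apply_moves(
  series=[
    {"jaw":1,"linear":[0,0.003,0],"roll":0},
    {"jaw":1,"linear":[0,0.006,0],"roll":0},
    {"jaw":1,"linear":[0,0.006,0],"roll":0},
  ],
)

```text
t: 15.95
tool_pos: [0.5223, -0.3363, 0.1978]
orientation: [2.15, 0.171, -2.138]
force: [-3.6, 16.2, 10.3]
opening: 0.0219
```

apply_moves(
  series=[
    {"jaw":1,"linear":[0,0.002,0],"roll":0},
    {"jaw":1,"linear":[0,0.002,0],"roll":0},
    {"jaw":0.5,"linear":[0,0,0],"roll":0},
    {"jaw":0.1,"linear":[0,0,0],"roll":0},
    {"jaw":0.1,"linear":[0,0,0],"roll":0},
    {"jaw":0.1,"linear":[-0.05,0,0],"roll":0},
    {"jaw":0.1,"linear":[-0.12,0,0],"roll":0},
    {"jaw":0.1,"linear":[-0.2,0,0],"roll":0},
    {"jaw":0.1,"linear":[-0.22,0,0],"roll":0},
    {"jaw":0.1,"linear":[-0.22,0,0],"roll":0},
  ],
)

```text
t: 17.2
tool_pos: [0.5219, -0.3376, 0.3304]
orientation: [2.151, 0.169, -2.137]
force: [-0.6, -0.2, -1.3]
opening: 0.0417
```

```bash
python3 - <<'E'
from h import *
np.set_printoptions(precision=4,suppress=True)
s=read_state(); print(s["tool_pos"],s["opening"],s["t"],s["q"])
im,K,W=wrist(); cv2.imwrite("pics/w6.png",im)
p=wproj(K,W,[.5225,-.34,.2])[0]; x,y=map(int,p); print(x,y)
cv2.imwrite("pics/w6c.png",cv2.resize(im[max(y-90,0):y+60,x-100:x+100],None,fx=3,fy=3,interpolation=cv2.INTER_CUBIC))
Rm=R.from_rotvec(s["orientation"]).as_matrix(); ang=np.degrees(np.arctan2(Rm[1,1],Rm[0,1]));print("tool y ang",ang)
print("to sel hover",Rm.T@(np.array([.5022,.0147,.25])-s["tool_pos"])/.6)
E
```

```text
[ 0.5219 -0.3376  0.3304] 0.04173488360965395 17.2 [-0.6613  0.1694  1.244   0.0077  1.7263  0.7576]
321 231
tool y ang -81.22508822664152
to sel hover [ 0.1366 -0.5847 -0.0562]
```

View pics/w6c.png

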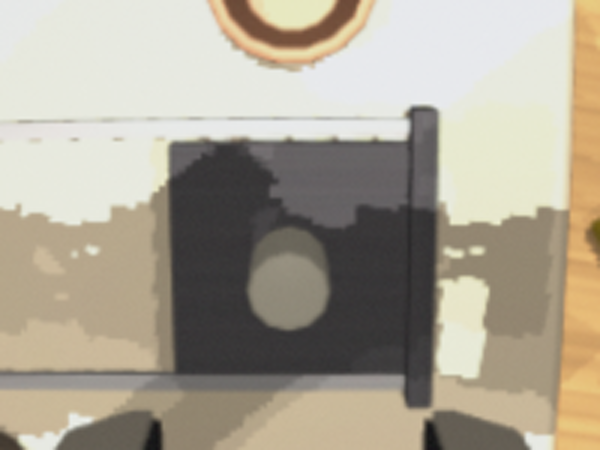

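The cover edge meets the stop at crop x≈408, with no gap, and the cup is untouched. Now to the selector, rolling the wrist round to the side that has range for 130° clockwise.

apply_moves(
  series=[
    {"jaw":-0.08,"linear":[0.0,-0.04,-0.004],"roll":-0.2},
    {"jaw":-0.08,"linear":[0.0,-0.12,-0.011],"roll":-0.5},
    {"jaw":-0.08,"linear":[0.0,-0.2,-0.019],"roll":-0.8},
    {"jaw":-0.08,"linear":[0.0,-0.29,-0.028],"roll":-1},
    {"jaw":-0.08,"linear":[0.0,-0.38,-0.036],"roll":-1},
    {"jaw":-0.08,"linear":[0.0,-0.46,-0.044],"roll":-1},
    {"jaw":-0.08,"linear":[0.02,-0.53,-0.051],"roll":-1},
    {"jaw":-0.08,"linear":[0.04,-0.585,-0.056],"roll":-1},
    {"jaw":-0.08,"linear":[0.04,-0.585,-0.056],"roll":-1},
  ],
)

```text
t: 18.38
tool_pos: [0.4995, 0.017, 0.3033]
orientation: [1.832, 0.655, -1.83]
force: [-0.0, -0.8, 0.0]
opening: 0.0503
```

apply_moves(
  series=[
    {"jaw":-0.08,"linear":[0,0,0],"roll":-0.33},
    {"jaw":-0.08,"linear":[0,0,0],"roll":-0.67},
    {"jaw":-0.08,"linear":[0,0,0],"roll":-1},
    {"jaw":-0.08,"linear":[0,0,0],"roll":-1},
  ],
)

```text
t: 18.88
tool_pos: [0.4992, 0.016, 0.3021]
orientation: [1.479, 1.02, -1.477]
force: [-0.5, -0.2, 0.1]
opening: 0.0504
```

apply_moves(
  series=[
    {"jaw":-0.08,"linear":[0,0,0],"roll":-0.33},
    {"jaw":-0.08,"linear":[0,0,0],"roll":-0.67},
    {"jaw":-0.08,"linear":[0,0,0],"roll":-1},
    {"jaw":-0.08,"linear":[0,0,0],"roll":-1},
  ],
)

```text
t: 19.38
tool_pos: [0.499, 0.0155, 0.3015]
orientation: [1.102, 1.284, -1.098]
force: [0.5, -0.0, 0.2]
opening: 0.0503
```

apply_moves(
  series=[
    {"jaw":-0.08,"linear":[0,0,0],"roll":-0.33},
    {"jaw":-0.08,"linear":[0,0,0],"roll":-0.67},
    {"jaw":-0.08,"linear":[0,0,0],"roll":-1},
    {"jaw":-0.08,"linear":[0,0,0],"roll":-1},
  ],
)

```text
t: 19.88
tool_pos: [0.4989, 0.0152, 0.3012]
orientation: [0.71, 1.46, -0.704]
force: [0.8, -0.3, 0.7]
opening: 0.0508
```

apply_moves(
  series=[
    {"jaw":-0.08,"linear":[0,0,0],"roll":-0.33},
    {"jaw":-0.08,"linear":[0,0,0],"roll":-0.67},
    {"jaw":-0.08,"linear":[0,0,0],"roll":-1},
    {"jaw":-0.08,"linear":[0,0,0],"roll":-1},
  ],
)

```text
t: 20.38
tool_pos: [0.4989, 0.015, 0.3011]
orientation: [0.31, 1.555, -0.301]
force: [0.4, 0.4, -0.3]
opening: 0.0499
```

apply_moves(
  series=[
    {"jaw":-0.08,"linear":[0,0,0],"roll":-0.33},
    {"jaw":-0.08,"linear":[0,0,0],"roll":-0.67},
    {"jaw":-0.08,"linear":[0,0,0],"roll":-1},
    {"jaw":-0.08,"linear":[0,0,0],"roll":-1},
  ],
)

```text
t: 20.88
tool_pos: [0.4989, 0.015, 0.301]
orientation: [-0.093, 1.573, 0.105]
force: [-0.2, 0.2, -0.0]
opening: 0.0501
```

```bash
cat > st.py <<'E'
from h import *
np.set_printoptions(precision=4,suppress=True)
s=read_state(); Rm=R.from_rotvec(s["orientation"]).as_matrix(); print(s["tool_pos"],s["t"],"q6",s["q"][5],"yang",np.degrees(np.arctan2(Rm[1,1],Rm[0,1])),"tilt",np.degrees(np.arccos(-Rm[2,0])))
print("to G",Rm.T@(np.array([.5022,.0147,.132])-s["tool_pos"])/.6)
E
python3 st.py
```

```text
[0.4989 0.015  0.301 ] 20.875 q6 -1.773921019575554 yang 97.22733678094369 tilt 0.4924253903446791
to G [ 0.2816 -0.0032  0.0066]
```

apply_moves(
  series=[
    {"jaw":-0.08,"linear":[0,0,0],"roll":-0.33},
    {"jaw":-0.08,"linear":[0,0,0],"roll":-0.67},
    {"jaw":-0.08,"linear":[0,0,0],"roll":-1},
    {"jaw":-0.08,"linear":[0,0,0],"roll":-1},
  ],
)

```text
t: 21.38
tool_pos: [0.4989, 0.0149, 0.3009]
orientation: [-0.496, 1.515, 0.509]
force: [0.3, -0.6, 1.9]
opening: 0.0501
```

apply_moves(
  series=[
    {"jaw":-0.08,"linear":[0,0,0],"roll":-0.3},
    {"jaw":-0.08,"linear":[0,0,0],"roll":-0.48},
    {"jaw":-0.08,"linear":[0,0,0],"roll":-0.48},
    {"jaw":-0.08,"linear":[0,0,0],"roll":-0.48},
  ],
)

```text
t: 21.88
tool_pos: [0.4988, 0.0149, 0.3009]
orientation: [-0.685, 1.46, 0.699]
force: [0.5, 0.4, 0.7]
opening: 0.0502
```

```bash
python3 st.py; python3 -c "
from h import *
print(read_state()['q'])"
```

```text
[0.4988 0.0149 0.3009] 21.875 q6 -2.5341600614519733 yang 140.78063158828675 tilt 0.49680053754162873
to G [ 0.2815 -0.0069  0.0027]
[-0.07776745 -0.15894275  1.6264204   0.0064574   1.67994199 -2.53416006]
```

apply_moves(
  series=[
    {"jaw":-0.08,"linear":[0.08,-0.007,0.003],"roll":0},
    {"jaw":-0.08,"linear":[0.16,-0.007,0.003],"roll":0},
    {"jaw":-0.08,"linear":[0.21,-0.007,0.003],"roll":0},
    {"jaw":-0.08,"linear":[0.235,-0.007,0.003],"roll":0},
    {"jaw":-0.08,"linear":[0.235,-0.007,0.003],"roll":0},
  ],
)

```text
t: 22.5
tool_pos: [0.502, 0.0146, 0.1594]
orientation: [-0.683, 1.461, 0.698]
force: [0.5, -0.2, 0.5]
opening: 0.0502
```

```bash
python3 st.py; python3 - <<'E'
from h import *
im,K,W=wrist(); cv2.imwrite("pics/w7.png",im)
a,*_=cam("scene"); b,*_=cam("side")
p=cv2.resize(im[100:370,140:500],(800,600))
m=np.vstack([np.hstack([cv2.resize(im[120:420,120:520],(400,300)),cv2.resize(a[170:260,290:410],(400,300))]),np.hstack([cv2.resize(b[180:285,220:360],(400,300)),np.zeros((300,400,3),np.uint8)])])
cv2.imwrite("pics/m7.png",m)
E
```

```text
[0.502  0.0146 0.1594] 22.5 q6 -2.5341099209896503 yang 140.67933442162362 tilt 0.5569789024513678
to G [ 0.0456 -0.0006  0.0002]
```

View pics/m7.png

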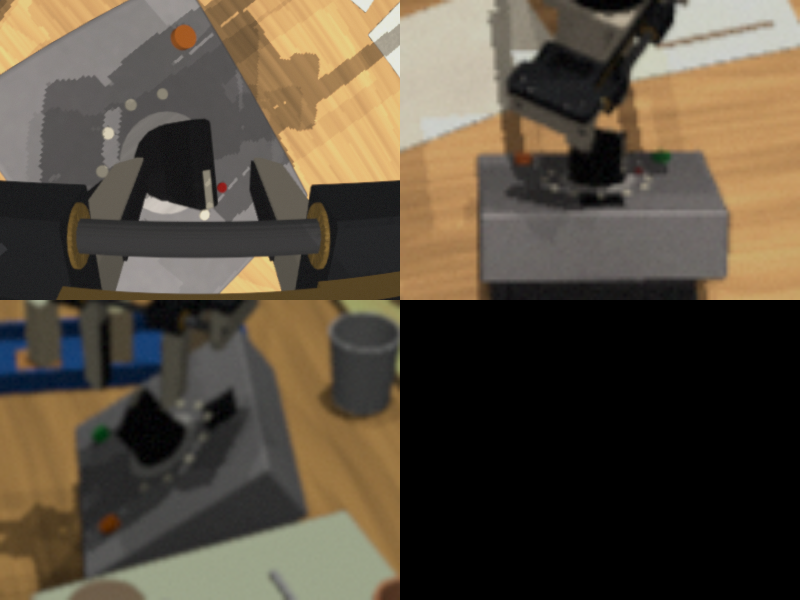

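The wrist view shows the bar (175,165) between the open fingers and parallel to them, with the pointer by the third dot. Descend and close gently.

apply_moves(
  series=[
    {"jaw":-0.08,"linear":[0.02,0,0],"roll":0},
    {"jaw":-0.08,"linear":[0.035,0,0],"roll":0},
    {"jaw":-0.08,"linear":[0.043,0,0],"roll":0},
    {"jaw":-0.08,"linear":[0.043,0,0],"roll":0},
  ],
)

```text
t: 23.15
tool_pos: [0.5031, 0.0148, 0.1352]
orientation: [-0.685, 1.459, 0.698]
force: [0.1, -0.1, -0.4]
opening: 0.05
```

apply_moves(
  series=[
    {"jaw":0.2,"linear":[0,0,0],"roll":0},
    {"jaw":0.4,"linear":[0,0,0],"roll":0},
    {"jaw":0.7,"linear":[0,0,0],"roll":0},
    {"jaw":1,"linear":[0,0,0],"roll":0},
    {"jaw":1,"linear":[0,0,0],"roll":0},
  ],
  force=10,
)

```text
t: 23.78
tool_pos: [0.503, 0.015, 0.1353]
orientation: [-0.685, 1.459, 0.698]
force: [-2.3, 2.1, 1.9]
opening: 0.0201
```

apply_moves(
  series=[
    {"jaw":1,"linear":[0,0,0],"roll":0.2},
    {"jaw":1,"linear":[0,0,0],"roll":0.4},
    {"jaw":1,"linear":[0,0,0],"roll":0.6},
    {"jaw":1,"linear":[0,0,0],"roll":0.8},
    {"jaw":1,"linear":[0,0,0],"roll":1},
    {"jaw":1,"linear":[0,0,0],"roll":1},
  ],
)

```text
t: 24.52
tool_pos: [0.5024, 0.0155, 0.1355]
orientation: [-0.276, 1.556, 0.29]
force: [-6.1, 3.3, 5.8]
opening: 0.0167
```

apply_moves(
  series=[
    {"jaw":1,"linear":[0,0,0],"roll":0.2},
    {"jaw":1,"linear":[0,0,0],"roll":0.4},
    {"jaw":1,"linear":[0,0,0],"roll":0.6},
    {"jaw":1,"linear":[0,0,0],"roll":0.8},
    {"jaw":1,"linear":[0,0,0],"roll":1},
    {"jaw":1,"linear":[0,0,0],"roll":1},
  ],
)

```text
t: 25.28
tool_pos: [0.5024, 0.0159, 0.1357]
orientation: [0.134, 1.573, -0.121]
force: [-1.8, 3.0, 3.3]
opening: 0.0136
```

apply_moves(
  series=[
    {"jaw":1,"linear":[0,0,0],"roll":0.2},
    {"jaw":1,"linear":[0,0,0],"roll":0.4},
    {"jaw":1,"linear":[0,0,0],"roll":0.6},
    {"jaw":1,"linear":[0,0,0],"roll":0.8},
    {"jaw":1,"linear":[0,0,0],"roll":1},
    {"jaw":1,"linear":[0,0,0],"roll":1},
  ],
)

```text
t: 26.02
tool_pos: [0.5025, 0.0162, 0.136]
orientation: [0.54, 1.512, -0.529]
force: [-3.0, 3.6, 5.9]
opening: 0.0167
```

```bash
python3 st.py
```

```text
[0.5025 0.0162 0.136 ] 26.025 q6 -0.9661642554335846 yang 50.88626747884788 tilt 0.5855537828724858
to G [ 0.0067 -0.0022  0.0013]
```

apply_moves(
  series=[
    {"jaw":1,"linear":[0,0,0],"roll":0.2},
    {"jaw":1,"linear":[0,0,0],"roll":0.4},
    {"jaw":1,"linear":[0,0,0],"roll":0.6},
    {"jaw":1,"linear":[0,0,0],"roll":0.8},
    {"jaw":1,"linear":[0,0,0],"roll":1},
    {"jaw":1,"linear":[0,0,0],"roll":1},
  ],
)

```text
t: 26.78
tool_pos: [0.5029, 0.0164, 0.1365]
orientation: [0.939, 1.37, -0.93]
force: [-2.3, 3.6, 4.9]
opening: 0.0188
```

apply_moves(
  series=[
    {"jaw":1,"linear":[0,0,0],"roll":0.1},
    {"jaw":1,"linear":[0,0,0],"roll":0.18},
    {"jaw":1,"linear":[0,0,0],"roll":0.18},
    {"jaw":1,"linear":[0,0,0],"roll":0.18},
  ],
)

```text
t: 27.28
tool_pos: [0.503, 0.0165, 0.1366]
orientation: [1.008, 1.337, -0.999]
force: [-1.9, 3.9, 3.4]
opening: 0.0189
```

```bash
python3 st.py
```

```text
[0.503  0.0165 0.1366] 27.275 q6 -0.35530848764398654 yang 15.897105761076316 tilt 0.5817051766734985
to G [ 0.0077 -0.0021  0.0026]
```

Tool is at the target angle (15.9° against 17°). Open, rise, then look.

apply_moves(
  series=[
    {"jaw":0.6,"linear":[0,0,0],"roll":0},
    {"jaw":0.2,"linear":[0,0,0],"roll":0},
    {"jaw":-0.08,"linear":[0,0,0],"roll":0},
    {"jaw":-0.08,"linear":[0,0,0],"roll":0},
    {"jaw":-0.08,"linear":[-0.03,0,0],"roll":0},
    {"jaw":-0.08,"linear":[-0.1,0,0],"roll":0},
    {"jaw":-0.08,"linear":[-0.18,0,0],"roll":0},
    {"jaw":-0.08,"linear":[-0.26,0,0],"roll":0},
    {"jaw":-0.08,"linear":[-0.3,0,0],"roll":0},
    {"jaw":-0.08,"linear":[-0.3,0,0],"roll":0},
  ],
)

```text
t: 28.52
tool_pos: [0.5049, 0.0147, 0.3202]
orientation: [1.01, 1.331, -0.996]
force: [-0.1, -0.3, -0.7]
opening: 0.0507
```

```bash
python3 st.py; python3 - <<'E'
from h import *
im,K,W=wrist(); cv2.imwrite("pics/w8.png",im); a,*_=cam("scene"); b,*_=cam("side"); cv2.imwrite("pics/scene2.png",a)
C=np.array([.5225,.0117,.1118]); Z=R.from_euler('z',-8.35,degrees=True).as_matrix(); t=np.radians(35)
e1,e2,n=Z@[np.cos(t),0,np.sin(t)],Z@[0,1,0],Z@[-np.sin(t),0,np.cos(t)]
p=wproj(K,W,C)[0]; x0,y0=max(int(p[0])-80,0),max(int(p[1])-60,0); print(x0,y0)
w=cv2.resize(im[y0:y0+120,x0:x0+160],(400,300),interpolation=cv2.INTER_CUBIC)
for k in(5,6,7):
    q=np.radians(120-30*k); d=np.cos(q)*e1+np.sin(q)*e2; print(k,((wproj(K,W,[C+.0445*n+.024*d,C+.0445*n-.024*d])-[x0,y0])*2.5).astype(int).tolist())
m=np.vstack([np.hstack([w,cv2.resize(a[150:300,170:370],(400,300))]),np.hstack([cv2.resize(a[190:280,390:510],(400,300)),cv2.resize(b[170:395,200:500],(400,300))])])
cv2.imwrite("pics/m8.png",m)
E
```

```text
[0.5049 0.0147 0.3202] 28.525 q6 -0.35554233031300586 yang 15.897767176207955 tilt 0.522428068274688
to G [ 0.3137 -0.0057  0.0012]
253 163
5 [[173, 198], [116, 91]]
6 [[145, 208], [143, 80]]
7 [[118, 200], [170, 85]]
```

View pics/m8.png

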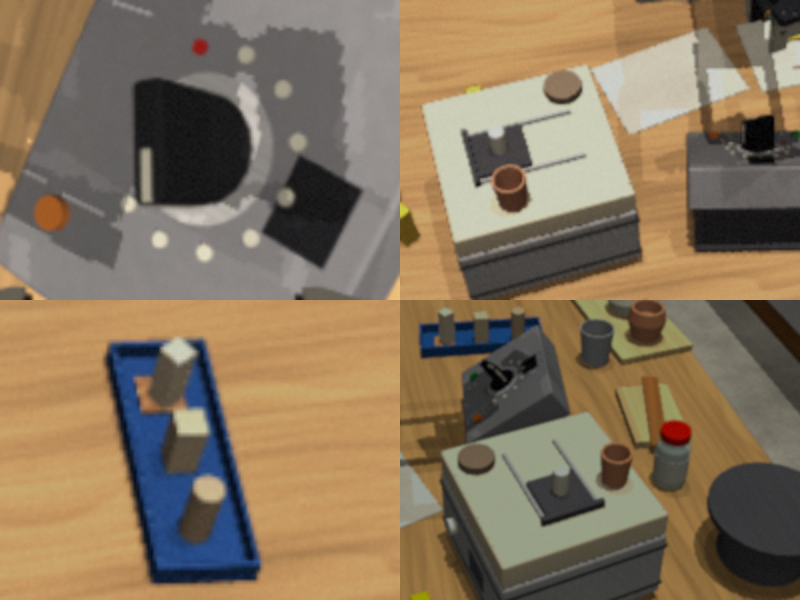

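The bar runs vertically in the wrist crop with its white mark at (146,175). That matches the seventh-detent projection, (145,208) to (143,80). The prop stands on the pad, the cover is shut, and the cup and disc are in place. Handing in.

```bash
python3 -c "
from plant import *
print(close_job())"
```

```text
the job is handed in; nothing more can be done
None
```

All three steps are done, and I handed the job in at about 28.5 s of the 72 s allowed; no verdict is reported on hand-in.

- **Kiln post:** I lowered the cream prop onto the empty cork pad until it touched, pressing to about 13 N, then released it. Later views show it upright on the pad.
- **Vent cover:** I slid it shut by its knob until it met the stop at about 16 N. The picture shows no gap.
- **Heat selector:** I gripped the bar and turned it four clicks clockwise, from the third detent to the seventh, then let go. The last wrist view matches the seventh-detent projection.

The last pictures show the cup, clay disc and tray posts where they started. The gripper is clear of everything, above the control box.

**Disagreements:** the first fixed-camera estimates were 3–7 mm off the wrist-camera ones, so I used the wrist values. The arm settled 3–6 mm off its commanded height in places, which I corrected in small steps. No checks failed.

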